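# Load a lamp housing into the test dock and latch it

## Task

The white lamp housing is lying lens down: turn it right way up (grey base down, lens up) and lay it in the blue test dock, brass-contact end towards the red knob, flat on the dock floor between the two cheeks and close up to the black end stop. Then press the red knob down and turn it clockwise until the yellow tongue lies over the housing and the knob springs up into its locked notch. Let go, and leave everything else on the bench where it is.

Things in the scene. Friction and masses are not known exactly. Their poses are not given: they have to be found in the camera images.
- housing: White lamp housing, box 100 (x) x 48 (y) x 44 (z) mm plus clear lens 84 x 38 x 6 mm on its +z face, 150 to 260 g; orange band near the -x end, brass strips on the +x end. Origin: centre of the grey base face; +z runs from base to lens. Starts lens down on the mat (+z down, origin 50 mm above the mat), +x within 75 degrees of the mat's +x
- housing_contacts (a point): Centre of the housing's brass-contact (+x) end face, 50 mm along +x and 22 mm along +z from its origin. Both end faces are flat and the housing stands stably on either, so it can be turned over in two quarter turns with a regrasp while it stands on end
- dock: Fixed blue test dock on the table; origin under the seat centre, +x from seat to knob. Plate 12 mm thick, x -65 to 135, y -45 to 45 mm. Two cheeks (x 15 to 50 mm, 6 mm thick, inner faces at y = +-26.5 mm, tops at z = 30 mm) guide the contact half of the housing; the other half and the -x end are open. Black end stop: face at x = 52, 65 mm wide, 38 mm high
- dock_seat (a point): Centre of the seat floor, 12 mm above the table, axes as the dock. The loaded housing just rests with its origin here, z up, x axes parallel (2 mm short of the stop). The knob's grey tower, 60 x 60 mm, 62 mm high, is centred 98 mm along +x
- knob_grip (a point): On the knob's vertical axis, in its red grip bar, where to put the TCP: 108 mm above the table (knob up), 19 mm above the black disc (54 mm across) on which fingertips can bear. Bar 58 long x 16 wide, top 13 mm above this point. x axis: along the bar and the yellow tongue, which lies below the disc (80 mm long from the axis, 22 wide, 8 thick, underside 73 mm above the table); z up
- latch_press (a joint): How far the knob is pressed down (m): 0 fully up, 0.009 bottom; spring 4 N at the top, 10.5 N at the bottom. It returns by itself
- latch_turn (a joint): Knob turn (rad), clockwise from above: 0 open (tongue out to the dock's -y side), 1.2 locked (tongue along the dock's -x, over the housing; a stop there). A hidden notch blocks it unless pressed 7 mm or more; between the notches it stays down; let go at 1.1 to 1.2 it springs up to 0.004 pressed and is held. Friction 0.04 N m
- mat: Fixed cork mat 300 (x) x 340 (y) x 3 mm, origin at the centre of its underside
- spool: Bystander: green solder spool standing, 64 mm across, 48 mm high, origin under its centre
- offcut: Bystander: wooden offcut 40 (x) x 90 (y) x 22 mm, origin under its centre
- tape: Bystander: yellow ring of tape lying flat, 70 mm across, 24 mm high, origin under its centre
- cutters: Bystander: red and blue side cutters lying along their x, from -80 to +40 mm, 60 mm wide, 14 mm high
- screwdriver: Bystander: screwdriver lying along its x, 160 mm long, under 35 mm high, origin near its middle
- tub: Bystander: clear open parts tub 110 (x) x 80 (y) x 45 mm, origin under its centre
- tray: Bystander: green open tray 100 (x) x 70 (y) x 22 mm, origin under its centre

How it is judged:
On the way, in this order (a step that is already met when the one before it is completed fails the run):
1. the housing lies seated in the dock, lens up, contacts towards the knob (x of housing in the frame of dock_seat between -0.008 and 0.004 m and y of housing in the frame of dock_seat between -0.005 and 0.005 m and z of housing in the frame of dock_seat between -0.004 and 0.004 m and angle between housing's own z axis and vertical below 0.08 rad and angle between the x axis of housing and the x axis of dock_seat, either way round below 0.1 rad and x of housing_contacts in the frame of dock_seat above 0.03 m), for 0.3 s.
2. with the housing in the dock, the knob is pressed down (6 mm or more) (all of step 1 and value of joint latch_press above 0.006 m).
3. still pressed, the knob is turned past half way (all of step 1 and value of joint latch_press above 0.0055 m and value of joint latch_turn above 0.6 rad).
At the end, for the whole second after the job is handed in: Housing still in the dock: lens up, flat (4 mm, 0.08 rad), contacts towards the knob, parallel within 0.1 rad, within 5 mm of the centre line and 10 mm of the stop; knob turned at least 1.02 rad and sprung up to under 5.5 mm down; no bystander moved over 30 mm (all of step 1 and value of joint latch_turn above 1.02 rad and value of joint latch_press below 0.0055 m and linear speed of housing below 0.02 m/s); the robot touches nothing.
It fails at once if a bystander (spool, offcut, tape, cutters, screwdriver, tub or tray) is moved more than 30 mm (distance of any of spool, offcut, tape, cutters, screwdriver, tub, tray from where it was at the start of the episode above 0.03 m).
It also fails if it takes over 69 s, if anything falls off the work surface, if the arm or the gripper's body presses on something with over 40 N, if the wrist force passes 120 N, or if a joint passes its speed limit or range.

## Robot

A 7-joint arm with a two-finger parallel gripper is mounted at the origin on the work surface. World frame = base frame: x ahead of the robot, y to its left, z up, the work surface at z = 0. Lengths are in m, angles in rad, forces in N, time in s.
With the tool pointing down it reaches from about 0.4 to 0.85 m from the base axis. Payload 10.4 kg.
Tool frame: the origin (TCP) lies between the finger pads, 19 mm behind the fingertips; this is the grasp point; z points along the fingers, y is the line along which they close (so a half turn about z gives the same grasp; the last joint's range is limited). The gripper opens to 87 mm and grips with 3 to 60 N. Pads are 19 mm wide; open, the fingers measure 117 mm over their backs; the gripper's body (75 mm by 190 mm) begins 51 mm behind the grasp point.
Start: joints at [1.082, 0.332, -0.065, 1.46, 0.022, 1.35, -0.088], TCP at [0.281, -0.558, 0.241] pointing down, gripper open.
Joint ranges: [-2.6, 2.6], [-0.5, 2.12], [-1.47, 1.34], [0.16, 2.42], [-1.27, 4.41], [0.06, 2.06], [-2.6, 2.6]. Speed limits (rad/s): [2.22, 2.22, 2.79, 2.79, 3.14, 3.14, 3.14].

## Interface

Orientations are given as a unit quaternion [x, y, z, w].
In Python, from bench import status, camera, order gives the robot as it stands.
- The arm moves only by the tool jog_arm, never from a script. Its argument "plan" is a list of rows, each a list of 7 numbers: the turn, a rotation vector about the tool's x, y, z in rad, then the shift along the tool's x, y, z in mm, then the opening, from -1 (shut) to 1 (fully open). A call has 1 to 12 rows; each row is the pose to reach, as a shift and turn from the pose commanded when the call began, along the tool's axes at that moment; what a row does not reach only later rows make up. A row lasts 1/10 s, in which the tool goes at most 50 mm and 8.59 degrees, less where a joint would pass 70% of its speed; a pose out of reach is approached as far as the arm can. A call with a gripper value outside its range is refused whole. The fingers move at their own pace and stop on an object; "squeeze" is the grip in N (left out, the last holds). Time passes only in rows, so rows that repeat a pose let the fingers close. It gives the time, the measured TCP pose, the force, the opening and the grip force at its end, in the units of the state.
- status.read_state(): the state, without advancing time (a new reading comes with each control period).
- camera(name): name is "scene" or "top" or "wrist"; returns a dict with "image" (480x640x3 uint8, red, green, blue), "z_map" (480x640 float32, m along the optical axis (not along the pixel's ray), 0 where there is no reading), "fx", "fy", "cx", "cy" (pixels), "world_from_camera" (4x4, takes a point from camera to world coordinates); the wrist camera has in their place "mount" (4x4, takes a point from camera to tool coordinates, whose origin is the TCP and whose axes are the flange's). Camera axes: x right, y down, z forward; pixel columns grow to the right and rows downward; lengths in m; the calibration is good to about 2 mm. A picture is of the moment at which its call begins: read the wrist's pose just before it.
- order.close_job(): hands the job in; it is judged then, once.
The state is a dict: "time": time; "joint_positions": joint angles; "joint_vel": joint speeds; "joint_torque": joint torques, N m; "ee_pos": TCP position; "eef_rot": TCP orientation; "ft_force": force on the tool from outside, world axes, zero at the start; "torque": the same for the moment, N m; "width": finger opening in m; "grip_force": force on a finger pad.
Only numpy, scipy, OpenCV 4.12 (cv2) and the standard library are available. Lean on these libraries where they do the work, as an engineer would, in place of code of your own. Each camera call takes 0.05 s, during which the arm holds its last target. There are 200 camera calls.

## Working session

There is one attempt and no reset: what is moved stays moved. The work goes in short steps, Python scripts to look and compute and a tool call to move; the robot and the scene stay as the last step left them, time stands still between calls to the robot, and variables do not carry over. Pictures are saved under pics/ and viewed, at most 10 in all, crops included, and the job is handed in when it is done.

Besides the shell and the picture viewer there is one more tool, called after "Emit:" by a JSON object that holds its "name" and its "arguments", one argument or row to a line. jog_arm: Moves the arm, as the interface text tells. Its arguments: {"type":"object","properties":{"plan":{"type":"array"},"squeeze":{"type":"number"}},"required":["plan"]}

```bash
mkdir -p pics; ls
python3 - <<'E'
from bench import status,camera
import cv2,numpy as np
s=status.read_state();print(s)
for n in("top","scene"):
    c=camera(n);cv2.imwrite(f"pics/{n}0.png",c["image"][:,:,::-1]);np.savez(f"{n}0.npz",**c)
    print(n,c["fx"],c["cx"],c["cy"],c["world_from_camera"].round(3).tolist())
E
```

```text
pics
{'time': 0.0, 'joint_positions': array([ 1.08240273,  0.33288844, -0.06473363,  1.46094419,  0.02160492,
        1.34988909, -0.08852925]), 'joint_vel': array([-0.00050374,  0.00119324, -0.00103012,  0.00109071, -0.00051676,
        0.00067808, -0.00161103]), 'joint_torque': array([ 3.23271670e-04, -6.23258328e+01,  2.51080852e-02, -3.89888227e+01,
       -6.12036162e-02,  3.98581952e-02,  1.19532228e-04]), 'ee_pos': array([ 0.28055803, -0.55808772,  0.24044229]), 'eef_rot': array([ 9.72998809e-01,  2.30809021e-01, -1.94320752e-04, -6.89704514e-04]), 'ft_force': array([-0.82579034, -0.68488154,  0.97961804]), 'torque': array([ 0.04150169, -0.03464415, -0.04500261]), 'grip_force': 0.0, 'width': 0.08702834982782062}
top 533.0736898251948 317.62006173068403 236.33178648603388 [[-0.005, -0.994, 0.105, 0.393], [-1.0, 0.007, 0.019, 0.004], [-0.02, -0.105, -0.994, 1.317], [0.0, 0.0, 0.0, 1.0]]
scene 475.8428761274365 317.881234948544 228.03803493643701 [[0.457, 0.735, -0.5, 1.026], [0.889, -0.374, 0.262, -0.264], [0.006, -0.565, -0.825, 0.98], [0.0, 0.0, 0.0, 1.0]]
```

View pics/top0.png

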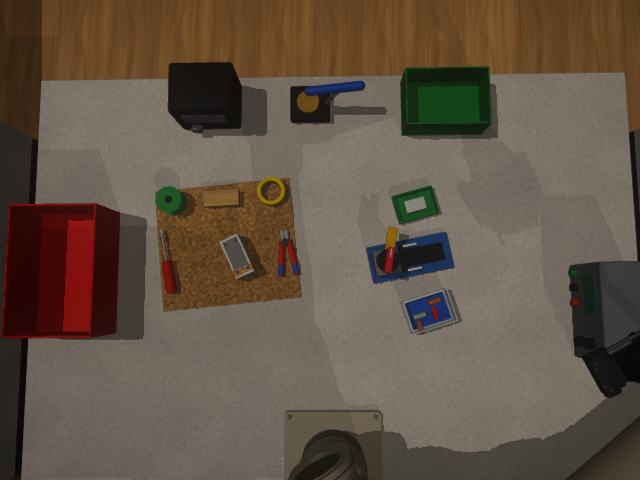

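View pics/scene0.png

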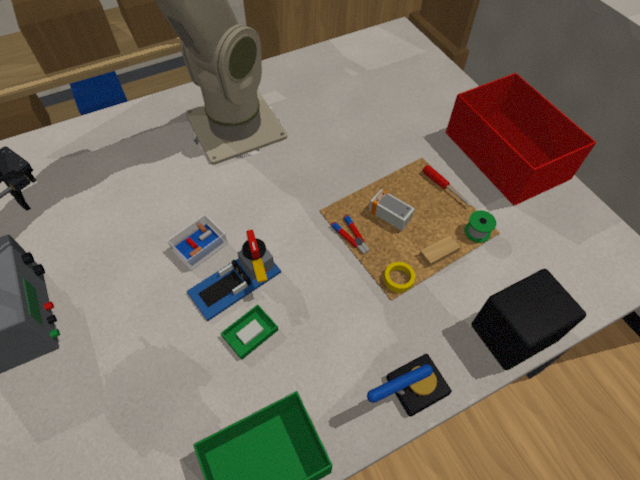

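The top view has the housing at about (237,256), base up with the orange band at the lower end (245,273). The dock is at about (410,258), with the knob at its left end (388,262). The robot's x axis runs up the picture.

```bash
cat > h.py <<'E'
import numpy as np
def load(n): return dict(np.load(n+".npz"))
def pt(c,u,v,z=None):
    """world point of pixel: by depth, or on the plane of height z"""
    r=np.array([(u-c["cx"])/c["fx"],(v-c["cy"])/c["fy"],1]);T=c["world_from_camera"]
    d=T[:3,:3]@r;o=T[:3,3]
    k=c["z_map"][int(round(v)),int(round(u))] if z is None else (z-o[2])/d[2]
    return o+k*d
def cloud(c):
    v,u=np.mgrid[:480,:640];r=np.stack([(u-c["cx"])/c["fx"],(v-c["cy"])/c["fy"],np.ones(u.shape)],-1)*c["z_map"][...,None]
    T=c["world_from_camera"];return r@T[:3,:3].T+T[:3,3]
E
python3 - <<'E'
import cv2,numpy as np
from h import *
im=cv2.imread("pics/top0.png")
a=cv2.resize(im[215:305,195:295],None,fx=6,fy=6,interpolation=cv2.INTER_CUBIC)
b=cv2.resize(im[220:290,360:465],None,fx=6,fy=6,interpolation=cv2.INTER_CUBIC)
cv2.imwrite("pics/ca.png",a);cv2.imwrite("pics/cb.png",b)
c=load("top0");P=cloud(c)
def rect(mask,n):
    p=P[mask][:,:2].astype(np.float32)*1000;print(n,len(p),cv2.minAreaRect(p),P[mask][:,2].mean())
u=np.arange(640)[None]+0*P[...,0];v=np.arange(480)[:,None]+0*P[...,0]
def box(u0,u1,v0,v1):return(u>u0)&(u<u1)&(v>v0)&(v<v1)
z=P[...,2]
rect(box(215,260,228,285)&(z>.035)&(z<.065),"housing")
rect(box(360,460,228,290)&(z>.006)&(z<.2),"dock")
rect(box(360,460,220,290)&(z>.1),"knobbar")
print(cv2.minAreaRect)
hsv=cv2.cvtColor(im,cv2.COLOR_BGR2HSV)
red=((hsv[...,0]<8)|(hsv[...,0]>172))&(hsv[...,1]>130)&(hsv[...,2]>60)
rect(red&box(360,420,230,290),"red")
yel=(hsv[...,0]>15)&(hsv[...,0]<32)&(hsv[...,1]>130)&(hsv[...,2]>60)
rect(yel&box(360,420,220,290),"yel")
E
```

```text
housing 878 ((480.9739074707031, 223.47900390625), (100.43292999267578, 49.097774505615234), 24.924694061279297) 0.052565537867343144
dock 3181 ((474.14666748046875, -198.21206665039062), (238.01385498046875, 147.31106567382812), 89.55133056640625) 0.0341991966363522
knobbar 237 ((427.6128845214844, -80.78591918945312), (46.83064651489258, 177.41647338867188), 36.894309997558594) 0.27667395500043934
<built-in function minAreaRect>
red 180 ((465.614501953125, -132.4609375), (16.089479446411133, 57.47337341308594), 80.07593536376953) 0.1208369681310556
yel 195 ((458.9349670410156, -84.92208099365234), (41.318519592285156, 217.7612762451172), 47.1992073059082) 0.08747390568252712
```

View pics/ca.png

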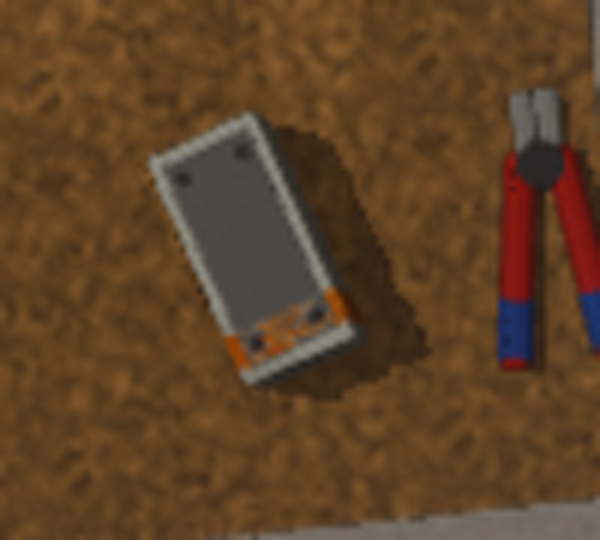

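View pics/cb.png

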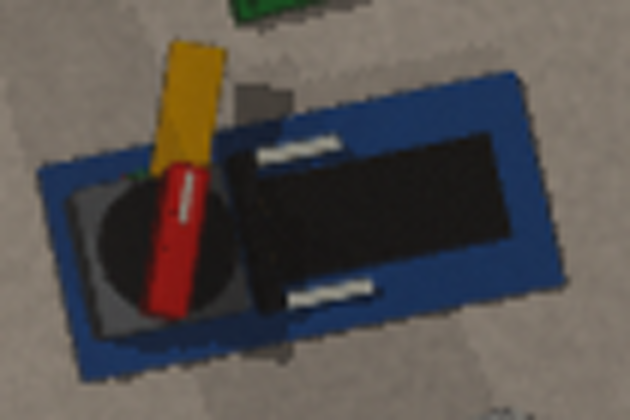

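The housing's long side lies at 24.9°, which is radial from the base, with its contacts outward. That means both quarter turns can be made as pitch in the arm's own plane. Next I'll refine the dock pose and work out the first moves.

```bash
cat >> h.py <<'E'
from scipy.spatial.transform import Rotation as Ro
def tool(yaw,tilt=0):
    """tool pointing down, its x at yaw (deg); tilt>0 swings the tip towards +x"""
    return Ro.from_euler("z",yaw,degrees=True)*Ro.from_euler("x",180,degrees=True)*Ro.from_euler("y",tilt,degrees=True)
def rel(p,R,p0=None,R0=None):
    from bench import status
    s=status.read_state()
    p0=s["ee_pos"] if p0 is None else p0; R0=Ro.from_quat(s["eef_rot"]) if R0 is None else R0
    print("turn",(R0.inv()*R).as_rotvec().round(4),"shift mm",(R0.inv().apply(np.array(p)-p0)*1000).round(1)); return np.array(p),R
E
python3 - <<'E'
from h import *
c=load("top0")
C=np.array([pt(c,360+x/6,220+y/6,.012)[:2] for x,y in[(38,170),(518,72),(565,288),(85,380)]])*1000
print(C.round(1))
ex=(C[0]+C[3]-C[1]-C[2])/2;print("len",np.linalg.norm(ex),"ang",np.degrees(np.arctan2(ex[1],ex[0])),"wid",np.linalg.norm(C[0]-C[3]))
e=ex/np.linalg.norm(ex);print("seat",C.mean(0)-35*e,"knob",C.mean(0)+63*e)
p,R=rel([.48,-.17,.26],tool(24.9)); p,R=rel([.481,.2235,.16],tool(24.9,-30),p,R)
E
```

```text
[[ 500.4  -89.6]
 [ 539.2 -286. ]
 [ 450.9 -302.3]
 [ 414.8 -107.3]]
len 199.23661919897822 ang 100.82654577451136 wid 87.40709127084973
seat [ 482.88796152 -230.65776644] knob [ 464.4799944  -134.40213416]
turn [-0.0013  0.0001  0.0312] shift mm [ 352.5 -257.2  -19.2]
turn [-0.     -0.5236 -0.    ] shift mm [ 166.6 -356.5  100. ]
```

Emit:
{"name": "jog_arm", "arguments": {
  "plan": [
    [0,0,0.03,352.5,-257,-19,1],
    [0,0,0.03,352.5,-257,-19,1],
    [0,0,0.03,352.5,-257,-19,1],
    [0,0,0.03,352.5,-257,-19,1],
    [0,0,0.03,352.5,-257,-19,1],
    [0,0,0.03,352.5,-257,-19,1],
    [0,0,0.03,352.5,-257,-19,1],
    [0,0,0.03,352.5,-257,-19,1],
    [0,0,0.03,352.5,-257,-19,1],
    [0,0,0.03,352.5,-257,-19,1],
    [0,0,0.03,352.5,-257,-19,1],
    [0,0,0.03,352.5,-257,-19,1]
  ],
  "squeeze": 30
}}

```text
time: 1.3
ee_pos: [0.4796, -0.1718, 0.2599]
eef_rot: [0.977, 0.215, -0.0, 0.0]
ft_force: [0.1, 1.1, -0.5]
width: 0.0873
grip_force: 0.0
```

Emit:
{"name": "jog_arm", "arguments": {
  "plan": [
    [0,-0.52,0,167,-356,60,1],
    [0,-0.52,0,167,-356,60,1],
    [0,-0.52,0,167,-356,60,1],
    [0,-0.52,0,167,-356,60,1],
    [0,-0.52,0,167,-356,60,1],
    [0,-0.52,0,167,-356,60,1],
    [0,-0.52,0,167,-356,60,1],
    [0,-0.52,0,167,-356,60,1],
    [0,-0.52,0,167,-356,60,1],
    [0,-0.52,0,167,-356,60,1],
    [0,-0.52,0,167,-356,60,1],
    [0,-0.52,0,167,-356,60,1]
  ]
}}

```text
time: 2.5
ee_pos: [0.4822, 0.2207, 0.2004]
eef_rot: [0.944, 0.207, -0.251, 0.056]
ft_force: [-0.2, -0.4, 0.7]
width: 0.0869
grip_force: 0.0
```

Run:
```python
from h import *
from bench import status
s=status.read_state();print(s["time"],s["ee_pos"],s["joint_positions"].round(3),Ro.from_quat(s["eef_rot"]).as_matrix().round(3))
R=tool(24.9,-30);e=np.array([np.cos(.4346),np.sin(.4346),0]);t=np.array([.481,.2235,.036])
rel(t-R.apply([0,0,.1]),R); rel(t,R)
```

```text
2.5 [0.48219463 0.22073542 0.20037332] [-0.093  0.613 -0.608  1.327  0.211  1.809 -1.842] [[ 0.788  0.419 -0.45 ]
 [ 0.363 -0.908 -0.209]
 [-0.497  0.001 -0.868]]
turn [ 0.0001 -0.0038 -0.0025] shift mm [82.1 -3.2 42.6]
turn [ 0.0001 -0.0038 -0.0025] shift mm [ 81.7  -3.2 142.6]
```

Emit:
{"name": "jog_arm", "arguments": {
  "plan": [
    [0,-0.004,-0.003,82,-3,43,1],
    [0,-0.004,-0.003,82,-3,43,1],
    [0,-0.004,-0.003,82,-3,70,1],
    [0,-0.004,-0.003,82,-3,110,1],
    [0,-0.004,-0.003,82,-3,142,1],
    [0,-0.004,-0.003,82,-3,142,1],
    [0,-0.004,-0.003,82,-3,142,-1],
    [0,-0.004,-0.003,82,-3,142,-1],
    [0,-0.004,-0.003,82,-3,142,-1],
    [0,-0.004,-0.003,82,-3,142,-1],
    [0,-0.004,-0.003,82,-3,142,-1],
    [0,-0.004,-0.003,82,-3,142,-1]
  ]
}}

```text
time: 3.7
ee_pos: [0.4809, 0.2257, 0.0365]
eef_rot: [0.943, 0.21, -0.253, 0.056]
ft_force: [-0.5, 0.7, 2.5]
width: 0.0475
grip_force: 30.0
```

Run:
```python
from h import *
from bench import status
s=status.read_state();print(s["time"],s["ee_pos"],s["joint_positions"].round(3),s["width"],s["grip_force"])
p,R=rel([.481,.2235,.2],tool(24.9,-30)); p,R=rel([.62,.015,.24],tool(1,-30),p,R)
rel([.62,.015,.18],tool(1,60),p,R)
```

```text
3.7 [0.48092824 0.22565958 0.03651274] [-0.115  0.785 -0.574  1.435  0.287  1.554 -1.867] 0.04754214611092325 29.994624538812786
turn [0.001  0.     0.0038] shift mm [ -82.5    1.8 -141.2]
turn [ 0.2086 -0.      0.3612] shift mm [ 13.2 247.6 -53.8]
turn [-0.      1.5708  0.    ] shift mm [30. -0. 52.]
```

Emit:
{"name": "jog_arm", "arguments": {
  "plan": [
    [0,0,0,-21,0,-35,-1],
    [0,0,0,-42,0,-70,-1],
    [0,0,0,-62,0,-106,-1],
    [0,0,0,-82,0,-141,-1],
    [0,0,0,-82,0,-141,-1]
  ]
}}

```text
time: 4.2
ee_pos: [0.4818, 0.2267, 0.2045]
eef_rot: [0.944, 0.21, -0.249, 0.055]
ft_force: [-0.1, 0.0, -2.2]
width: 0.0478
grip_force: 30.0
```

Emit:
{"name": "jog_arm", "arguments": {
  "plan": [
    [0.209,0,0.361,13,248,-54,-1],
    [0.209,0,0.361,13,248,-54,-1],
    [0.209,0,0.361,13,248,-54,-1],
    [0.209,0,0.361,13,248,-54,-1],
    [0.209,0,0.361,13,248,-54,-1],
    [0.209,0,0.361,13,248,-54,-1],
    [0.209,0,0.361,13,248,-54,-1],
    [0.209,0,0.361,13,248,-54,-1],
    [0.209,0,0.361,13,248,-54,-1]
  ]
}}

```text
time: 5.1
ee_pos: [0.6197, 0.0186, 0.2389]
eef_rot: [0.966, 0.012, -0.26, 0.002]
ft_force: [-0.1, -0.7, -2.7]
width: 0.048
grip_force: 30.0
```

Emit:
{"name": "jog_arm", "arguments": {
  "plan": [
    [0,1.5708,0,30,0,52,-1],
    [0,1.5708,0,30,0,52,-1],
    [0,1.5708,0,30,0,52,-1],
    [0,1.5708,0,30,0,52,-1],
    [0,1.5708,0,30,0,52,-1],
    [0,1.5708,0,30,0,52,-1],
    [0,1.5708,0,30,0,52,-1],
    [0,1.5708,0,30,0,52,-1],
    [0,1.5708,0,30,0,52,-1],
    [0,1.5708,0,30,0,52,-1],
    [0,1.5708,0,30,0,52,-1],
    [0,1.5708,0,30,0,52,-1]
  ]
}}

```text
time: 6.3
ee_pos: [0.6174, 0.0063, 0.2098]
eef_rot: [0.903, 0.002, 0.43, 0.007]
ft_force: [0.0, -2.0, -2.0]
width: 0.0476
grip_force: 30.0
```

Run:
```python
from h import *
from bench import status,camera
import cv2
s=status.read_state();print(s["time"],s["ee_pos"],s["joint_positions"].round(3),s["width"],Ro.from_quat(s["eef_rot"]).as_matrix().round(3))
rel([.62,.015,.056],tool(1,60))
c=camera("scene");np.savez("scene1.npz",**c);im=c["image"][:,:,::-1]
cv2.imwrite("pics/s1.png",cv2.resize(im[100:400,150:550],None,fx=2,fy=2))
```

```text
6.3 [0.61738523 0.00625837 0.20980131] [ 0.609 -0.075 -0.728  2.254  0.854  0.093 -2.525] 0.04762280703718846 [[ 0.63  -0.002  0.777]
 [ 0.009 -1.    -0.011]
 [ 0.777  0.014 -0.63 ]]
turn [0.0244 0.1578 0.0003] shift mm [-117.7  -10.9   98.8]
```

View pics/s1.png

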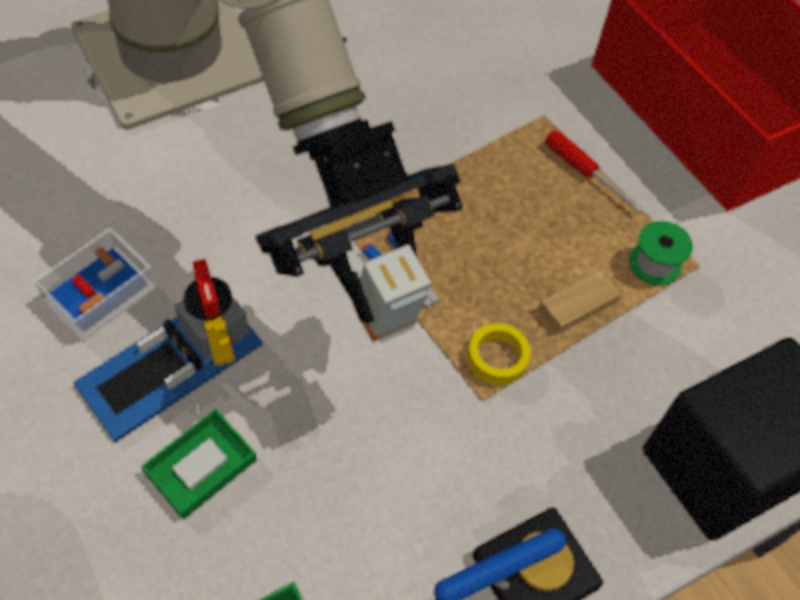

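Contacts are up and the housing is held. The tilt has stopped near 51° because joint 6 is close to its limit, so I'll go further out and finish it there.

Run:
```python
from h import *
rel([.72,.015,.15],tool(1,60))
```

```text
turn [0.0218 0.1534 0.0008] shift mm [ 16.1  -8.4 118.6]
```

Emit:
{"name": "jog_arm", "arguments": {
  "plan": [
    [0.02,0.155,0,16,-8,119,-1],
    [0.02,0.155,0,16,-8,119,-1],
    [0.02,0.155,0,16,-8,119,-1],
    [0.02,0.155,0,16,-8,119,-1],
    [0.02,0.155,0,16,-8,119,-1],
    [0.02,0.155,0,16,-8,119,-1]
  ]
}}

```text
time: 6.95
ee_pos: [0.6973, 0.006, 0.2421]
eef_rot: [0.889, 0.014, 0.457, -0.011]
ft_force: [0.5, 1.4, -2.5]
width: 0.0476
grip_force: 30.0
```

Run:
```python
from h import *
from bench import status
s=status.read_state();print(s["time"],s["ee_pos"],s["joint_positions"].round(3),Ro.from_quat(s["eef_rot"]).as_matrix().round(3))
rel([.72,.015,.058],tool(1,60))
rel([.72,.015,.047],tool(1,60))
```

```text
6.95 [0.6973231  0.00597642 0.24207636] [ 0.204  0.05  -0.303  2.107  1.     0.067 -2.6  ] [[ 0.581  0.035  0.813]
 [ 0.015 -0.999  0.033]
 [ 0.814 -0.007 -0.581]]
turn [-0.0191  0.0969  0.0037] shift mm [-136.5   -6.9  125.7]
turn [-0.0191  0.0969  0.0037] shift mm [-145.4   -6.8  132.1]
```

Pitching outward is blocked by the wrist: joints 6 and 7 are at their limits. A sideways tilt suits this arm better, so I'll yaw the held housing 90° about the vertical and finish the turn sideways.

Run:
```python
from h import *
p,R=rel([.62,.02,.22],tool(46,50)); p,R=rel([.62,.02,.2],tool(91,50),p,R);
```

```text
turn [ 0.6025 -0.0767 -0.4756] shift mm [-62.7 -16.6 -49.6]
turn [ 0.6016  0.     -0.5048] shift mm [-15.3  -0.   12.9]
```

Emit:
{"name": "jog_arm", "arguments": {
  "plan": [
    [0.6,-0.077,-0.476,-63,-17,-50,-1],
    [0.6,-0.077,-0.476,-63,-17,-50,-1],
    [0.6,-0.077,-0.476,-63,-17,-50,-1],
    [0.6,-0.077,-0.476,-63,-17,-50,-1],
    [0.6,-0.077,-0.476,-63,-17,-50,-1],
    [0.6,-0.077,-0.476,-63,-17,-50,-1],
    [0.6,-0.077,-0.476,-63,-17,-50,-1],
    [0.6,-0.077,-0.476,-63,-17,-50,-1]
  ]
}}

```text
time: 7.75
ee_pos: [0.6247, -0.001, 0.2091]
eef_rot: [0.917, 0.084, 0.389, -0.015]
ft_force: [0.7, -0.8, -2.8]
width: 0.0479
grip_force: 30.0
```

Emit:
{"name": "jog_arm", "arguments": {
  "plan": [
    [0.6,0,-0.505,-15,0,13,-1],
    [0.6,0,-0.505,-15,0,13,-1],
    [0.6,0,-0.505,-15,0,13,-1],
    [0.6,0,-0.505,-15,0,13,-1],
    [0.6,0,-0.505,-15,0,13,-1],
    [0.6,0,-0.505,-15,0,13,-1],
    [0.6,0,-0.505,-15,0,13,-1],
    [0.6,0,-0.505,-15,0,13,-1]
  ]
}}

```text
time: 8.55
ee_pos: [0.6253, -0.0032, 0.1894]
eef_rot: [0.823, 0.416, 0.34, -0.187]
ft_force: [0.2, 0.2, -2.4]
width: 0.048
grip_force: 30.0
```

Run:
```python
from h import *
from bench import status
s=status.read_state();print(s["time"],s["ee_pos"],s["joint_positions"].round(3),Ro.from_quat(s["eef_rot"]).as_matrix().round(3))
rel([.62,.02,.07],tool(91,60))
```

```text
8.55 [ 0.62531963 -0.00324533  0.18944143] [ 1.043e+00  4.020e-01 -8.700e-01  1.845e+00 -6.110e-01  8.270e-01
  1.000e-03] [[ 0.423  0.812  0.403]
 [ 0.558 -0.584  0.59 ]
 [ 0.714 -0.024 -0.7  ]]
turn [ 0.4975  0.2354 -0.4072] shift mm [-74.5 -15.   95.1]
```

Emit:
{"name": "jog_arm", "arguments": {
  "plan": [
    [0.497,0.235,-0.407,-53,-16,74,-1],
    [0.497,0.235,-0.407,-53,-16,74,-1],
    [0.497,0.235,-0.407,-53,-16,74,-1],
    [0.497,0.235,-0.407,-53,-16,74,-1],
    [0.497,0.235,-0.407,-53,-16,74,-1],
    [0.497,0.235,-0.407,-53,-16,74,-1],
    [0.497,0.235,-0.407,-53,-16,74,-1],
    [0.497,0.235,-0.407,-53,-16,74,-1]
  ]
}}

```text
time: 9.35
ee_pos: [0.619, 0.0199, 0.1013]
eef_rot: [0.609, 0.617, 0.35, -0.355]
ft_force: [-0.5, -0.1, -1.9]
width: 0.0477
grip_force: 30.0
```

Run:
```python
from h import *
from bench import status
s=status.read_state();print(s["time"],s["ee_pos"],s["joint_positions"].round(3),Ro.from_quat(s["eef_rot"]).as_matrix().round(3))
rel([.62,.02,.058],tool(91,60))
rel([.62,.02,.048],tool(91,60))
```

```text
9.35 [0.61902192 0.01993826 0.10130281] [ 0.909  0.936 -0.841  1.496 -0.379  1.242  0.414] [[-0.007  1.    -0.011]
 [ 0.503  0.013  0.864]
 [ 0.864  0.    -0.503]]
turn [ 0.0037  0.004  -0.0017] shift mm [-37.4   1.   21.8]
turn [ 0.0037  0.004  -0.0017] shift mm [-46.    1.   26.9]
```

Emit:
{"name": "jog_arm", "arguments": {
  "plan": [
    [0.004,0.004,0,-20,1,12,-1],
    [0.004,0.004,0,-36,1,21,-1],
    [0.004,0.004,0,-40,1,23,-1],
    [0.004,0.004,0,-42,1,24.3,-1],
    [0.004,0.004,0,-42,1,24.3,-1]
  ]
}}

```text
time: 9.85
ee_pos: [0.6205, 0.0189, 0.0525]
eef_rot: [0.607, 0.617, 0.351, -0.358]
ft_force: [-0.9, 0.3, -2.1]
width: 0.0479
grip_force: 30.0
```

Emit:
{"name": "jog_arm", "arguments": {
  "plan": [
    [0,0,0,-1.3,0,0.75,-1],
    [0,0,0,-2.6,0,1.5,-1],
    [0,0,0,-2.6,0,1.5,-1]
  ]
}}

```text
time: 10.15
ee_pos: [0.6204, 0.0187, 0.0492]
eef_rot: [0.607, 0.617, 0.35, -0.358]
ft_force: [-0.5, 0.1, -2.0]
width: 0.0476
grip_force: 30.0
```

Emit:
{"name": "jog_arm", "arguments": {
  "plan": [
    [0,0,0,-0.9,0,0.5,-1],
    [0,0,0,-1.7,0,1,-1],
    [0,0,0,-1.7,0,1,-1]
  ]
}}

```text
time: 10.45
ee_pos: [0.6205, 0.0188, 0.0477]
eef_rot: [0.607, 0.617, 0.351, -0.358]
ft_force: [-1.3, -1.8, 2.2]
width: 0.0478
grip_force: 30.0
```

Run:
```python
from h import *
from bench import camera
import cv2
c=camera("scene");np.savez("scene2.npz",**c);im=c["image"][:,:,::-1]
cv2.imwrite("pics/s2.png",cv2.resize(im[200:350,230:430],None,fx=4,fy=4,interpolation=cv2.INTER_CUBIC))
```

```text
(no output)
```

View pics/s2.png

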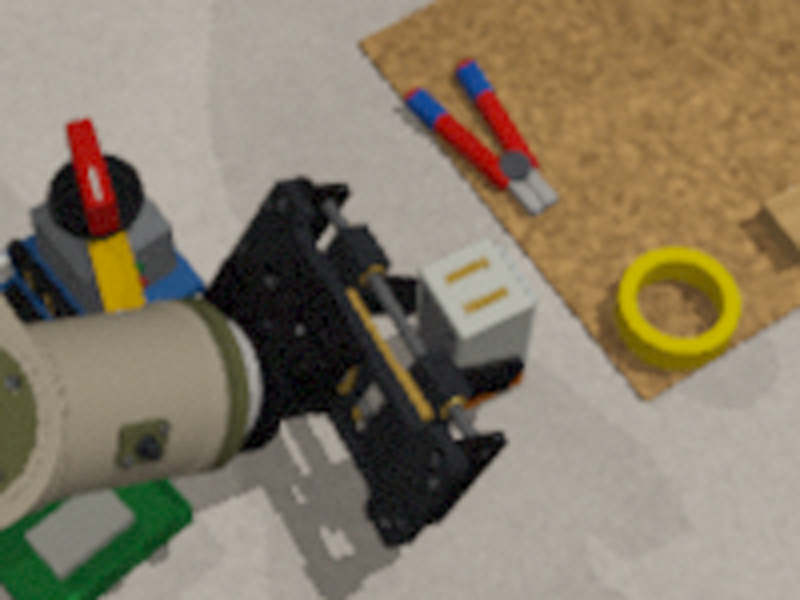

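The housing is standing contacts-up on the bench (top face at about (475,290) in the crop), and the force shows contact. Next: release, back off, and come round from the other side.

Run:
```python
from h import *
from bench import status
s=status.read_state();p,R=s["ee_pos"],Ro.from_quat(s["eef_rot"])
p,R=rel(p+R.apply([0,0,-.1]),R)
p,R=rel([.62,-.07,.28],R,p,R)
p,R=rel([.62,.05,.28],tool(91,-10),p,R)
p,R=rel([.62,.13,.172],tool(91,-45),p,R)
p,R=rel([.62,.030,.072],tool(91,-45),p,R)
```

```text
turn [0. 0. 0.] shift mm [  -0.   -0. -100.]
turn [0. 0. 0.] shift mm [157.2  -2.4 -92.7]
turn [-1.4000e-03 -1.2237e+00 -7.0000e-04] shift mm [ 59.8   2.1 104. ]
turn [-0.     -0.6109  0.    ] shift mm [97.5  1.4 92.5]
turn [0. 0. 0.] shift mm [  0.   -1.7 141.4]
```

Emit:
{"name": "jog_arm", "arguments": {
  "plan": [
    [0,0,0,0,0,0,0.2],
    [0,0,0,0,0,0,0.4],
    [0,0,0,0,0,0,0.6],
    [0,0,0,0,0,0,0.6],
    [0,0,0,0,0,-10,0.6],
    [0,0,0,0,0,-40,1],
    [0,0,0,0,0,-80,1],
    [0,0,0,0,0,-100,1]
  ]
}}

```text
time: 11.3
ee_pos: [0.6228, -0.0721, 0.0985]
eef_rot: [0.608, 0.617, 0.351, -0.356]
ft_force: [0.5, -0.9, 0.1]
width: 0.084
grip_force: 0.0
```

Emit:
{"name": "jog_arm", "arguments": {
  "plan": [
    [0,0,0,40,0,-23,1],
    [0,0,0,80,0,-46,1],
    [0,0,0,120,0,-70,1],
    [0,0,0,157,0,-93,1],
    [0,0,0,157,0,-93,1]
  ]
}}

```text
time: 11.8
ee_pos: [0.6239, -0.0706, 0.2865]
eef_rot: [0.606, 0.619, 0.352, -0.354]
ft_force: [0.3, 0.7, 0.3]
width: 0.0873
grip_force: 0.0
```

Emit:
{"name": "jog_arm", "arguments": {
  "plan": [
    [0,-1.22,0,60,2,104,1],
    [0,-1.22,0,60,2,104,1],
    [0,-1.22,0,60,2,104,1],
    [0,-1.22,0,60,2,104,1],
    [0,-1.22,0,60,2,104,1],
    [0,-1.22,0,60,2,104,1],
    [0,-1.22,0,60,2,104,1],
    [0,-1.22,0,60,2,104,1],
    [0,-1.22,0,60,2,104,1],
    [0,-1.22,0,60,2,104,1]
  ]
}}

```text
time: 12.8
ee_pos: [0.622, 0.0511, 0.2792]
eef_rot: [0.698, 0.712, -0.06, 0.059]
ft_force: [0.3, -0.2, 0.1]
width: 0.0869
grip_force: 0.0
```

Run:
```python
from h import *
from bench import status,camera
import cv2
s=status.read_state();print(s["time"],s["ee_pos"],s["joint_positions"].round(3),Ro.from_quat(s["eef_rot"]).as_matrix().round(3))
c=camera("scene");P=cloud(c);m=(P[...,2]>.09)&(P[...,2]<.11)&(abs(P[...,0]-.62)<.06)&(abs(P[...,1]-.02)<.06)
print(m.sum(),cv2.minAreaRect(P[m][:,:2].astype(np.float32)*1000))
m=(P[...,2]>.015)&(P[...,2]<.15)&(abs(P[...,0]-.62)<.06)&(abs(P[...,1]-.02)<.06);print(m.sum(),P[m].min(0),P[m].max(0))
rel([.62,.13,.172],tool(91,-45))
```

```text
12.8 [0.62198526 0.05105811 0.27920037] [ 0.266  0.413 -0.695  1.364  0.417  1.527 -0.409] [[-0.02   1.     0.   ]
 [ 0.986  0.02  -0.168]
 [-0.168 -0.003 -0.986]]
491 ((620.9404907226562, 24.72882080078125), (49.23344039916992, 50.506927490234375), 0.7098724246025085)
951 [ 0.59628796 -0.00126177  0.01501046] [0.6457363  0.05132026 0.10426502]
turn [-3.100e-03 -6.165e-01  5.000e-04] shift mm [97.8 -0.6 92. ]
```

Emit:
{"name": "jog_arm", "arguments": {
  "plan": [
    [-0.003,-0.617,0,98,0,92,1],
    [-0.003,-0.617,0,98,0,92,1],
    [-0.003,-0.617,0,98,0,92,1],
    [-0.003,-0.617,0,98,0,92,1],
    [-0.003,-0.617,0,98,0,92,1],
    [-0.003,-0.617,0,98,0,92,1],
    [-0.003,-0.617,0,98,0,92,1]
  ]
}}

```text
time: 13.55
ee_pos: [0.622, 0.1277, 0.1737]
eef_rot: [0.65, 0.657, -0.268, 0.273]
ft_force: [0.5, -0.8, 0.5]
width: 0.0869
grip_force: 0.0
```

Run:
```python
from h import *
from bench import status
s=status.read_state();print(s["time"],s["ee_pos"],s["joint_positions"].round(3),Ro.from_quat(s["eef_rot"]).as_matrix().round(3))
rel([.621,.030,.072],tool(91,-45))
```

```text
13.55 [0.62202846 0.12766386 0.17370395] [-0.246  0.714 -0.537  1.332  0.9    1.781 -0.846] [[-0.007  1.     0.011]
 [ 0.708  0.013 -0.706]
 [-0.707  0.003 -0.708]]
turn [-0.0011 -0.0007 -0.0052] shift mm [  2.8  -2.6 141. ]
```

Emit:
{"name": "jog_arm", "arguments": {
  "plan": [
    [0,0,-0.005,3,-2.5,40,1],
    [0,0,-0.005,3,-2.5,80,1],
    [0,0,-0.005,3,-2.5,115,1],
    [0,0,-0.005,3,-2.5,141,1],
    [0,0,-0.005,3,-2.5,141,1],
    [0,0,-0.005,3,-2.5,141,-1],
    [0,0,-0.005,3,-2.5,141,-1],
    [0,0,-0.005,3,-2.5,141,-1],
    [0,0,-0.005,3,-2.5,141,-1],
    [0,0,-0.005,3,-2.5,141,-1],
    [0,0,-0.005,3,-2.5,141,-1]
  ]
}}

```text
time: 14.65
ee_pos: [0.6201, 0.0332, 0.0708]
eef_rot: [0.645, 0.661, -0.269, 0.274]
ft_force: [-1.2, 1.2, 2.0]
width: 0.0474
grip_force: 30.0
```

Run:
```python
from h import *
from bench import status
s=status.read_state();print(s["time"],s["ee_pos"],s["joint_positions"].round(3),s["ft_force"])
p,R=rel([.621,.03,.2],tool(91,-45))
p,R=rel([.621,.02,.2],tool(91,0),p,R)
p,R=rel([.621,.02,.2],tool(46,0),p,R)
p,R=rel([.64,.02,.2],tool(46,45),p,R)
```

```text
14.65 [0.62010679 0.03323927 0.07076709] [-0.125  0.744 -0.497  1.525  0.964  1.561 -0.894] [-1.19255748  1.23138198  2.04437125]
turn [0.0018 0.0028 0.0056] shift mm [-93.9   0.5 -88.8]
turn [ 0.      0.7854 -0.    ] shift mm [-7.1 -0.2  7.1]
turn [-0.     -0.      0.7854] shift mm [0. 0. 0.]
turn [0.     0.7854 0.    ] shift mm [13.2 13.7  0. ]
```

Emit:
{"name": "jog_arm", "arguments": {
  "plan": [
    [0,0,0.005,-24,0,-22,-1],
    [0,0,0.005,-47,0,-44,-1],
    [0,0,0.005,-70,0,-66,-1],
    [0,0,0.005,-94,0,-89,-1],
    [0,0,0.005,-94,0,-89,-1]
  ]
}}

```text
time: 15.15
ee_pos: [0.6219, 0.0305, 0.2046]
eef_rot: [0.648, 0.658, -0.266, 0.276]
ft_force: [-0.7, 0.3, -1.8]
width: 0.048
grip_force: 30.0
```

Emit:
{"name": "jog_arm", "arguments": {
  "plan": [
    [0,0.785,0,-7,0,7,-1],
    [0,0.785,0,-7,0,7,-1],
    [0,0.785,0,-7,0,7,-1],
    [0,0.785,0,-7,0,7,-1],
    [0,0.785,0,-7,0,7,-1],
    [0,0.785,0,-7,0,7,-1],
    [0,0.785,0,-7,0,7,-1]
  ]
}}

```text
time: 15.85
ee_pos: [0.6205, 0.0168, 0.1991]
eef_rot: [0.702, 0.712, -0.001, 0.001]
ft_force: [0.0, 0.0, -2.8]
width: 0.048
grip_force: 30.0
```

Emit:
{"name": "jog_arm", "arguments": {
  "plan": [
    [0,0,0.785,0,0,0,-1],
    [0,0,0.785,0,0,0,-1],
    [0,0,0.785,0,0,0,-1],
    [0,0,0.785,0,0,0,-1],
    [0,0,0.785,0,0,0,-1],
    [0,0,0.785,0,0,0,-1],
    [0,0,0.785,0,0,0,-1]
  ]
}}

```text
time: 16.55
ee_pos: [0.6201, 0.0215, 0.1994]
eef_rot: [0.92, 0.393, -0.001, 0.002]
ft_force: [-0.5, 0.1, -1.8]
width: 0.0479
grip_force: 30.0
```

Emit:
{"name": "jog_arm", "arguments": {
  "plan": [
    [0,0.785,0,13,13,0,-1],
    [0,0.785,0,13,13,0,-1],
    [0,0.785,0,13,13,0,-1],
    [0,0.785,0,13,13,0,-1],
    [0,0.785,0,13,13,0,-1],
    [0,0.785,0,13,13,0,-1],
    [0,0.785,0,13,13,0,-1]
  ]
}}

```text
time: 17.25
ee_pos: [0.6375, 0.0191, 0.198]
eef_rot: [0.851, 0.362, 0.351, -0.149]
ft_force: [0.5, -0.2, -1.7]
width: 0.0482
grip_force: 30.0
```

Run:
```python
from h import *
from bench import status
s=status.read_state();print(s["time"],s["ee_pos"],s["joint_positions"].round(3),Ro.from_quat(s["eef_rot"]).as_matrix().round(3),s["width"])
p,R=rel([.64,.02,.1],tool(46,45))
p,R=rel([.64,.02,.04],tool(46,45))
```

```text
17.25 [0.63748163 0.01912505 0.19804837] [ 0.994  0.302 -0.872  1.916 -0.679  0.682 -0.107] [[ 0.492  0.72   0.489]
 [ 0.511 -0.694  0.507]
 [ 0.705  0.001 -0.71 ]] 0.048186001954704266
turn [-0.0003  0.0035  0.001 ] shift mm [-67.4   1.2  71.3]
turn [-0.0003  0.0035  0.001 ] shift mm [-109.7    1.1  113.8]
```

Run:
```python
from h import *
p,R=rel([.64,.0,.06],tool(46,45))
p,R=rel([.64,.0,.038],tool(46,45))
```

```text
turn [-0.0003  0.0035  0.001 ] shift mm [-105.8   15.    89.5]
turn [-0.0003  0.0035  0.001 ] shift mm [-121.3   15.   105.1]
```

Emit:
{"name": "jog_arm", "arguments": {
  "plan": [
    [0,0.003,0,-30,4,26,-1],
    [0,0.003,0,-60,9,51,-1],
    [0,0.003,0,-90,13,77,-1],
    [0,0.003,0,-106,15,90,-1],
    [0,0.003,0,-116,15,100,-1],
    [0,0.003,0,-119,15,103,-1],
    [0,0.003,0,-121,15,105,-1],
    [0,0.003,0,-121,15,105,-1]
  ]
}}

```text
time: 18.05
ee_pos: [0.6426, 0.0017, 0.041]
eef_rot: [0.849, 0.363, 0.353, -0.149]
ft_force: [0.3, -1.2, -0.6]
width: 0.0475
grip_force: 30.0
```

Emit:
{"name": "jog_arm", "arguments": {
  "plan": [
    [0,0,0,0,0,0,-1],
    [0,0,0,-1.4,0,1.4,-1],
    [0,0,0,-1.4,0,1.4,-1]
  ]
}}

```text
time: 18.35
ee_pos: [0.6422, 0.0008, 0.0386]
eef_rot: [0.85, 0.362, 0.353, -0.148]
ft_force: [0.0, -0.3, -3.1]
width: 0.0477
grip_force: 30.0
```

Run:
```python
from h import *
from bench import status,camera
s=status.read_state();print(s["ee_pos"],s["ft_force"])
c=camera("top");P=cloud(c);d=P[...,:2]-[.656,.017]
m=(np.hypot(d[...,0],d[...,1])<.06)&(P[...,2]>.03)&(P[...,2]<.075);print(m.sum(),np.percentile(P[m][:,2],[5,50,95]))
```

```text
[0.6422003  0.00084305 0.03859501] [ 0.03041095 -0.2918379  -3.11434129]
867 [0.04391078 0.05543179 0.06140596]
```

Emit:
{"name": "jog_arm", "arguments": {
  "plan": [
    [0,0,0,-1.4,0,1.4,-1],
    [0,0,0,-2.8,0,2.8,-1],
    [0,0,0,-2.8,0,2.8,-1]
  ]
}}

```text
time: 18.7
ee_pos: [0.6419, 0.001, 0.0341]
eef_rot: [0.85, 0.362, 0.353, -0.149]
ft_force: [-0.6, -0.3, -1.1]
width: 0.0478
grip_force: 30.0
```

Emit:
{"name": "jog_arm", "arguments": {
  "plan": [
    [0,0,0,-0.7,0,0.7,-1],
    [0,0,0,-1.4,0,1.4,-1],
    [0,0,0,-1.4,0,1.4,-1]
  ]
}}

```text
time: 19.0
ee_pos: [0.6421, 0.001, 0.0323]
eef_rot: [0.85, 0.362, 0.353, -0.149]
ft_force: [-0.4, -0.6, -3.2]
width: 0.0475
grip_force: 30.0
```

Emit:
{"name": "jog_arm", "arguments": {
  "plan": [
    [0,0,0,-0.7,0,0.7,-1],
    [0,0,0,-1.4,0,1.4,-1],
    [0,0,0,-1.4,0,1.4,-1]
  ]
}}

```text
time: 19.3
ee_pos: [0.6426, 0.0012, 0.0313]
eef_rot: [0.85, 0.362, 0.353, -0.149]
ft_force: [-4.0, -1.9, 6.9]
width: 0.0478
grip_force: 30.0
```

Run:
```python
from h import *
from bench import status,camera
import cv2
s=status.read_state();print(s["ee_pos"],s["ft_force"])
c=camera("scene");P=cloud(c);d=P[...,:2]-[.656,.017]
m=(np.hypot(d[...,0],d[...,1])<.06)&(P[...,2]>.01)&(P[...,2]<.075);print(m.sum(),np.percentile(P[m][:,2],[5,50,80,90,95]))
cv2.imwrite("pics/s3.png",cv2.resize(c["image"][200:350,230:430,::-1],None,fx=4,fy=4,interpolation=cv2.INTER_CUBIC))
```

```text
[0.64260253 0.00119015 0.03128554] [-4.02096482 -1.94096153  6.92792031]
1304 [0.02257007 0.04862641 0.05152452 0.05307021 0.05741319]
```

View pics/s3.png

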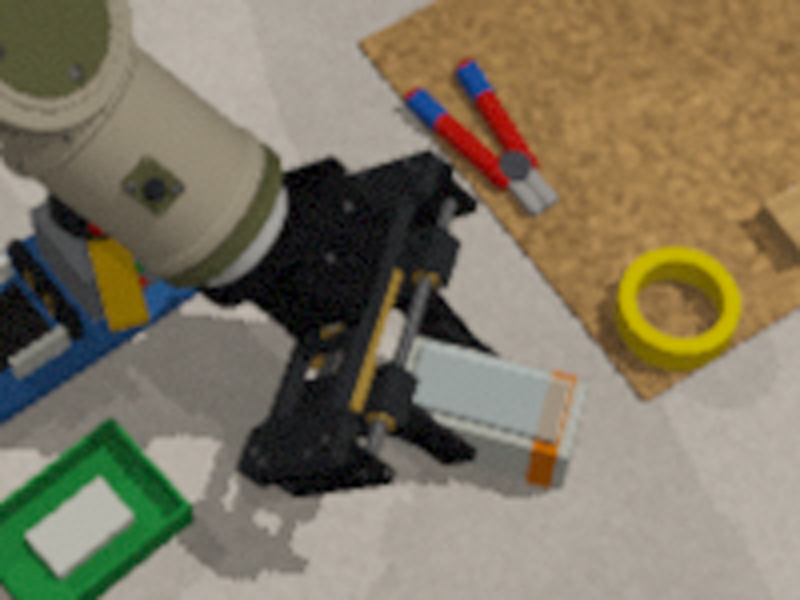

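It lies lens up with the base on the bench, orange band at the far end (555,460) and contacts under the gripper. Release, back off and measure.

Emit:
{"name": "jog_arm", "arguments": {
  "plan": [
    [0,0,0,0.5,0,-0.5,0.2],
    [0,0,0,0.5,0,-0.5,0.6],
    [0,0,0,0.5,0,-0.5,0.8],
    [0,0,0,0,0,-10,0.8],
    [0,0,0,0,0,-50,1],
    [0,0,0,0,0,-95,1],
    [0,0,0,30,0,-130,1],
    [0,0,0,65,0,-165,1],
    [0,0,0,80,0,-180,1],
    [0,0,0,80,0,-180,1]
  ]
}}

```text
time: 20.35
ee_pos: [0.5937, -0.0505, 0.2178]
eef_rot: [0.85, 0.363, 0.354, -0.146]
ft_force: [-0.3, -0.3, -0.5]
width: 0.0868
grip_force: 0.0
```

Run:
```python
from h import *
from bench import status,camera
import cv2
s=status.read_state();print(s["time"],s["ee_pos"],s["joint_positions"].round(3))
for n in("top","scene"):
  c=camera(n);P=cloud(c);d=P[...,:2]-[.656,.017]
  m=(np.hypot(d[...,0],d[...,1])<.065)&(P[...,2]>.038)&(P[...,2]<.06);print(n,m.sum(),cv2.minAreaRect(P[m][:,:2].astype(np.float32)*1000),P[m][:,2].mean())
p,R=rel([.56,-.02,.26],tool(136,0));
```

```text
20.35 [ 0.59372718 -0.05053503  0.21777076] [ 1.231  0.243 -0.932  1.936 -0.717  0.83   0.02 ]
top 805 ((653.681640625, 13.842254638671875), (99.69888305664062, 48.854698181152344), 45.449737548828125) 0.04795946128069915
scene 965 ((657.02001953125, 13.834671020507812), (99.63999938964844, 49.67245101928711), 45.680519104003906) 0.047982847830265345
turn [ 0.616  -0.6109 -1.4797] shift mm [ 32.1 -44.  -33. ]
```

Emit:
{"name": "jog_arm", "arguments": {
  "plan": [
    [0.616,-0.611,-1.48,32,-44,-33,1],
    [0.616,-0.611,-1.48,32,-44,-33,1],
    [0.616,-0.611,-1.48,32,-44,-33,1],
    [0.616,-0.611,-1.48,32,-44,-33,1],
    [0.616,-0.611,-1.48,32,-44,-33,1],
    [0.616,-0.611,-1.48,32,-44,-33,1],
    [0.616,-0.611,-1.48,32,-44,-33,1],
    [0.616,-0.611,-1.48,32,-44,-33,1],
    [0.616,-0.611,-1.48,32,-44,-33,1],
    [0.616,-0.611,-1.48,32,-44,-33,1],
    [0.616,-0.611,-1.48,32,-44,-33,1],
    [0.616,-0.611,-1.48,32,-44,-33,1]
  ]
}}

```text
time: 21.65
ee_pos: [0.5598, -0.0181, 0.2586]
eef_rot: [0.37, 0.929, -0.0, -0.001]
ft_force: [0.1, -0.0, 0.0]
width: 0.0868
grip_force: 0.0
```

Run:
```python
from h import *
from bench import status
s=status.read_state();print(s["time"],s["ee_pos"],s["joint_positions"].round(3),Ro.from_quat(s["eef_rot"]).as_matrix().round(3))
p,R=rel([.656,.015,.16],tool(225.6,0));
```

```text
21.65 [ 0.55979904 -0.01810638  0.25855298] [ 0.789  0.338 -1.026  1.568  0.291  1.403  0.55 ] [[-0.726  0.688 -0.002]
 [ 0.688  0.726  0.   ]
 [ 0.002 -0.002 -1.   ]]
turn [ 1.0000e-04 -2.7000e-03 -1.5548e+00] shift mm [-47.2  90.4  98.3]
```

Emit:
{"name": "jog_arm", "arguments": {
  "plan": [
    [0,0,-1.555,-47,90,98,1],
    [0,0,-1.555,-47,90,98,1],
    [0,0,-1.555,-47,90,98,1],
    [0,0,-1.555,-47,90,98,1],
    [0,0,-1.555,-47,90,98,1],
    [0,0,-1.555,-47,90,98,1],
    [0,0,-1.555,-47,90,98,1],
    [0,0,-1.555,-47,90,98,1],
    [0,0,-1.555,-47,90,98,1],
    [0,0,-1.555,-47,90,98,1],
    [0,0,-1.555,-47,90,98,1],
    [0,0,-1.555,-47,90,98,1]
  ]
}}

```text
time: 22.85
ee_pos: [0.6558, 0.0128, 0.1601]
eef_rot: [-0.385, 0.923, 0.002, -0.001]
ft_force: [-0.2, -0.1, 0.2]
width: 0.0869
grip_force: 0.0
```

Run:
```python
from h import *
from bench import status,camera
s=status.read_state();print(s["time"],s["ee_pos"],s["joint_positions"].round(3),Ro.from_quat(s["eef_rot"]).as_matrix().round(3))
c=camera("wrist");np.savez("w.npz",**c)
# housing outline by depth from the wrist camera
c["world_from_camera"]=np.eye(4);c["world_from_camera"][:3,:3]=Ro.from_quat(s["eef_rot"]).as_matrix();c["world_from_camera"][:3,3]=s["ee_pos"]
c["world_from_camera"]=c["world_from_camera"]@c["mount"]
import cv2
P=cloud(c);d=P[...,:2]-[.656,.015];m=(np.hypot(d[...,0],d[...,1])<.07)&(P[...,2]>.036)&(P[...,2]<.06)&(c["z_map"]>0)
print(m.sum(),cv2.minAreaRect(P[m][:,:2].astype(np.float32)*1000),P[m].min(0),P[m].max(0))
p,R=rel([.656,.015,.036],tool(225.6,0))
```

```text
22.85 [0.65584645 0.01281581 0.16013015] [ 0.673  0.762 -1.186  1.426  0.7    1.419  1.845] [[-0.704 -0.71  -0.003]
 [-0.71   0.704  0.002]
 [ 0.     0.004 -1.   ]]
8148 ((656.3348999023438, 16.443038940429688), (100.33348846435547, 48.35560989379883), 46.03676223754883) [ 0.60531432 -0.03505359  0.03601262] [0.70673032 0.06745347 0.0528512 ]
turn [ 0.0033 -0.0001 -0.0088] shift mm [ -1.6   1.1 124.5]
```

Run:
```python
from h import *
p,R=rel([.6563,.0164,.036],tool(226,0))
```

```text
turn [ 0.0033 -0.0001 -0.0157] shift mm [ -2.8   1.9 124.5]
```

Emit:
{"name": "jog_arm", "arguments": {
  "plan": [
    [0.003,0,-0.016,-3,2,40,1],
    [0.003,0,-0.016,-3,2,80,1],
    [0.003,0,-0.016,-3,2,110,1],
    [0.003,0,-0.016,-3,2,124,1],
    [0.003,0,-0.016,-3,2,124,1],
    [0.003,0,-0.016,-3,2,124,-1],
    [0.003,0,-0.016,-3,2,124,-1],
    [0.003,0,-0.016,-3,2,124,-1],
    [0.003,0,-0.016,-3,2,124,-1],
    [0.003,0,-0.016,-3,2,124,-1],
    [0.003,0,-0.016,-3,2,124,-1]
  ]
}}

```text
time: 24.0
ee_pos: [0.6574, 0.0164, 0.0384]
eef_rot: [-0.391, 0.92, -0.001, 0.001]
ft_force: [-0.8, -0.8, 0.6]
width: 0.0477
grip_force: 30.0
```

Run:
```python
from h import *
from bench import status
s=status.read_state();print(s["time"],s["ee_pos"],s["ft_force"],s["width"],Ro.from_quat(s["eef_rot"]).as_matrix().round(3))
p,R=s["ee_pos"],Ro.from_quat(s["eef_rot"])
p,R=rel([.656,.016,.2],tool(226,0),p,R)
p,R=rel([.6,-.1,.24],tool(160,0),p,R)
p,R=rel([.485,-.2295,.2],tool(101.2,0),p,R)
```

```text
24.0 [0.6574313  0.01637767 0.03841349] [-0.7957757  -0.82750192  0.57556622] 0.047673323345770645 [[-0.694 -0.72   0.003]
 [-0.72   0.694 -0.001]
 [-0.001 -0.002 -1.   ]]
turn [-0.0023  0.0012  0.0008] shift mm [   1.1    0.4 -161.6]
turn [ 0.     -0.      1.1519] shift mm [122.3 -40.3 -40. ]
turn [-0.     -0.      1.0263] shift mm [  63.8 -161.    40. ]
```

Emit:
{"name": "jog_arm", "arguments": {
  "plan": [
    [0,0,0,0,0,-30,-1],
    [0,0,0,0,0,-75,-1],
    [0,0,0,0,0,-120,-1],
    [0,0,0,1,0,-162,-1],
    [0,0,0,1,0,-162,-1]
  ]
}}

```text
time: 24.5
ee_pos: [0.6581, 0.017, 0.2063]
eef_rot: [-0.391, 0.92, -0.002, 0.005]
ft_force: [0.2, 0.6, -1.6]
width: 0.0477
grip_force: 30.0
```

Emit:
{"name": "jog_arm", "arguments": {
  "plan": [
    [0,0,1.152,122,-40,-40,-1],
    [0,0,1.152,122,-40,-40,-1],
    [0,0,1.152,122,-40,-40,-1],
    [0,0,1.152,122,-40,-40,-1],
    [0,0,1.152,122,-40,-40,-1],
    [0,0,1.152,122,-40,-40,-1],
    [0,0,1.152,122,-40,-40,-1],
    [0,0,1.152,122,-40,-40,-1],
    [0,0,1.152,122,-40,-40,-1],
    [0,0,1.152,122,-40,-40,-1]
  ]
}}

```text
time: 25.5
ee_pos: [0.6001, -0.0998, 0.2396]
eef_rot: [0.172, 0.985, -0.0, 0.001]
ft_force: [-0.0, -0.5, -1.3]
width: 0.0476
grip_force: 30.0
```

Emit:
{"name": "jog_arm", "arguments": {
  "plan": [
    [0,0,1.026,64,-161,40,-1],
    [0,0,1.026,64,-161,40,-1],
    [0,0,1.026,64,-161,40,-1],
    [0,0,1.026,64,-161,40,-1],
    [0,0,1.026,64,-161,40,-1],
    [0,0,1.026,64,-161,40,-1],
    [0,0,1.026,64,-161,40,-1],
    [0,0,1.026,64,-161,40,-1],
    [0,0,1.026,64,-161,40,-1]
  ]
}}

```text
time: 26.4
ee_pos: [0.4853, -0.2291, 0.1998]
eef_rot: [0.632, 0.775, 0.0, 0.001]
ft_force: [0.2, 0.4, -2.7]
width: 0.0478
grip_force: 30.0
```

Run:
```python
from h import *
from bench import status,camera
import cv2
s=status.read_state();print(s["time"],s["ee_pos"],s["joint_positions"].round(3),Ro.from_quat(s["eef_rot"]).as_matrix().round(3))
c=camera("wrist")
T=np.eye(4);T[:3,:3]=Ro.from_quat(s["eef_rot"]).as_matrix();T[:3,3]=s["ee_pos"];c["world_from_camera"]=T@c["mount"]
np.savez("w2.npz",**c)
cv2.imwrite("pics/w2.png",c["image"][:,:,::-1])
```

```text
26.4 [ 0.48528448 -0.22911935  0.19975084] [ 1.16   0.288 -0.93   1.715  0.242  1.258  0.377] [[-0.201  0.98   0.002]
 [ 0.98   0.201 -0.001]
 [-0.001  0.002 -1.   ]]
```

View pics/w2.png

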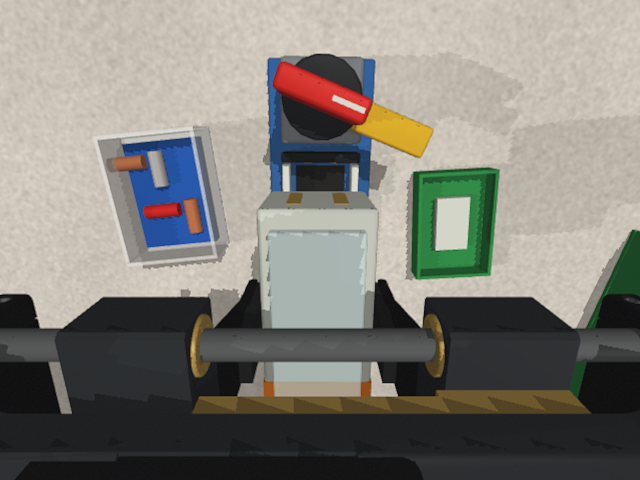

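The wrist view shows contacts (295,198) and (340,198) facing the knob. The dock cheeks are at about u=287 and 353, and the red bar at about (322,93). I'll measure housing against dock in this one frame.

Run:
```python
from h import *
import cv2
c=load("w2");P=cloud(c);z=P[...,2];im=c["image"];hsv=cv2.cvtColor(im,cv2.COLOR_RGB2HSV)
T=c["world_from_camera"]@np.linalg.inv(c["mount"])
Q=(P-T[:3,3])@T[:3,:3]*1000   # tool frame, mm
V,U=np.mgrid[:480,:640];ok=c["z_map"]>0
red=((hsv[...,0]<8)|(hsv[...,0]>172))&(hsv[...,1]>130)&(abs(z-.121)<.006)&(V<150)
r=cv2.minAreaRect(P[red][:,:2].astype(np.float32)*1000);print("bar",red.sum(),r,z[red].mean())
pl=ok&(abs(z-.012)<.005)&(V<192)&(V>55)&(U>255)&(U<390)
q=Q[pl];print("plate tool-y range",[ (v,Q[v][pl[v]][:,1].min().round(1),Q[v][pl[v]][:,1].max().round(1)) for v in range(70,190,15) if pl[v].any()],"far x",q[:,0].max())
ch=ok&(abs(z-.030)<.004)&(V<192)&(V>150)&(U>270)&(U<370)
for v in range(165,190,6):
    y=np.sort(Q[v][ch[v]][:,1]);print("cheek",v,y[[0,-1]] if len(y) else 0, y[y<(y[0]+y[-1])/2].max() if len(y) else 0, y[y>(y[0]+y[-1])/2].min() if len(y) else 0,Q[v][ch[v]][:,0].mean())
st=ok&(abs(z-.038)<.004)&(V>140)&(V<170)&(U>270)&(U<370);print("stop top",Q[st].min(0),Q[st].max(0),st.sum())
tw=ok&(abs(z-.062)<.004)&(V<160)&(U>260)&(U<380);print("tower",np.percentile(Q[tw],[1,99],axis=0),tw.sum())
h=ok&(Q[...,2]>-25)&(Q[...,2]<0)&(V>190)&(V<300)&(U>250)&(U<385)
for v in (212,220,228,240):
    w=Q[v][h[v]];print("hous",v,w[:,1].min(),w[:,1].max(),w[:,0].mean())
print("hous front x",Q[h][:,0].max(), "lens/body z",np.percentile(Q[h][:,2],[2,50,98]))
```

```text
bar 2674 ((468.2030334472656, -129.77346801757812), (15.816844940185547, 57.11174774169922), 79.8802719116211) 0.12062776315923464
plate tool-y range [(70, np.float64(-40.9), np.float64(47.7)), (85, np.float64(-41.5), np.float64(48.3)), (100, np.float64(-41.0), np.float64(47.9)), (115, np.float64(-41.6), np.float64(-31.8)), (130, np.float64(-40.9), np.float64(-31.4)), (145, np.float64(-41.6), np.float64(47.8)), (160, np.float64(-41.1), np.float64(47.4)), (175, np.float64(-41.6), np.float64(47.1))] far x 137.9006859790993
cheek 165 [-28.71049079  34.67306002] -23.618454092502198 29.79831645606795 52.0267580399068
cheek 171 [-28.74208016  35.07335538] -23.852344834443574 29.879637321050815 47.004191142031864
cheek 177 [-29.1781605   35.08962431] -23.82854823938995 29.281462086393223 41.935230331750454
cheek 183 [-29.2557677   34.46201463] -24.094575921831474 29.433097902309033 36.77572578847201
cheek 189 [-29.21249393  34.67000699] -24.182906472457432 29.60820228087513 31.633769079236203
stop top [ 54.93118377 -28.84640812 159.41906328] [ 63.20811644  35.51175256 165.54811197] 811
tower [[ 71.00595991 -26.47543575 136.16856513]
 [130.42824782  33.04007787 141.13578481]] 1299
hous 212 -23.326322218099108 24.039801064411684 49.9100461078696
hous 220 -23.591770170542986 24.247745608627387 46.74588194906018
hous 228 -23.190671681975342 23.78101049895123 43.5390850725137
hous 240 -23.61854240981564 24.303951596128957 40.109794402761516
hous front x 51.81751051229791 lens/body z [-12.74417276 -11.0604119   -3.19576954]
```

Dock centre line is +2.3 mm in tool y from the housing, turned about 0.5°. In x it is already 1–2 mm short of the seat, which is fine.

Emit:
{"name": "jog_arm", "arguments": {
  "plan": [
    [0,0,0.008,0,2.3,10,-1],
    [0,0,0.008,0,2.3,45,-1],
    [0,0,0.008,0,2.3,85,-1],
    [0,0,0.008,0,2.3,110,-1],
    [0,0,0.008,0,2.3,118,-1],
    [0,0,0.008,0,2.3,118,-1]
  ]
}}

```text
time: 27.05
ee_pos: [0.4874, -0.2284, 0.081]
eef_rot: [0.637, 0.771, 0.001, 0.0]
ft_force: [0.5, -0.1, -1.9]
width: 0.0479
grip_force: 30.0
```

Run:
```python
from h import *
from bench import status,camera
import cv2
s=status.read_state();print(s["time"],s["ee_pos"],s["ft_force"],Ro.from_quat(s["eef_rot"]).as_matrix().round(3))
c=camera("wrist");T=np.eye(4);T[:3,:3]=Ro.from_quat(s["eef_rot"]).as_matrix();T[:3,3]=s["ee_pos"];c["world_from_camera"]=T@c["mount"]
P=cloud(c);z=P[...,2];Q=(P-T[:3,3])@T[:3,:3]*1000;V,U=np.mgrid[:480,:640];ok=c["z_map"]>0
near=ok&(abs(Q[...,1])<60)&(Q[...,0]<150)&(Q[...,0]>0)
st=near&(abs(z-.038)<.004)&(Q[...,0]>52);print("stop",np.percentile(Q[st],[1,99],axis=0).round(1) if st.any() else 0)
tw=near&(abs(z-.062)<.004)&(Q[...,0]>62);print("tower",np.percentile(Q[tw],[1,99],axis=0).round(1))
h=near&(abs(Q[...,2]+5.6)<4)&(Q[...,0]<60)
print("body",np.percentile(Q[h],[1,99],axis=0).round(1),"plate",end=" ")
pl=near&(abs(z-.012)<.005)&(Q[...,0]>66)&(Q[...,0]<130);print(np.percentile(Q[pl],[1,99],axis=0).round(1))
print("housing/stop z",np.median(z[h]))
```

```text
27.05 [ 0.48743659 -0.22841192  0.08097096] [ 0.52898246 -0.13153042 -1.8683502 ] [[-0.189  0.982  0.001]
 [ 0.982  0.189  0.001]
 [ 0.001  0.001 -1.   ]]
stop [[ 54.2 -31.5  41.6]
 [ 62.6  31.7  46.2]]
tower [[ 70.6 -29.6  17.7]
 [128.7  29.5  22.3]]
body [[  1.2 -30.5  -9.2]
 [ 51.6  30.9  -2.1]] plate [[ 66.1 -44.9  67.5]
 [129.3  44.4  71.1]]
housing/stop z 0.08656806076897136
```

Emit:
{"name": "jog_arm", "arguments": {
  "plan": [
    [0,0,0,0,0,12,-1],
    [0,0,0,0,0,22,-1],
    [0,0,0,0,0,27,-1],
    [0,0,0,0,0,29,-1],
    [0,0,0,0,0,30,-1],
    [0,0,0,0,0,30,-1]
  ]
}}

```text
time: 27.7
ee_pos: [0.488, -0.229, 0.0521]
eef_rot: [0.637, 0.771, 0.0, 0.001]
ft_force: [-0.7, 0.5, -2.7]
width: 0.0474
grip_force: 30.0
```

Emit:
{"name": "jog_arm", "arguments": {
  "plan": [
    [0,0,0,0,0,1,-1],
    [0,0,0,0,0,2,-1],
    [0,0,0,0,0,2,-1]
  ]
}}

```text
time: 28.0
ee_pos: [0.4882, -0.2291, 0.0504]
eef_rot: [0.637, 0.771, 0.0, 0.001]
ft_force: [-1.1, 0.1, 2.1]
width: 0.0475
grip_force: 30.0
```

Emit:
{"name": "jog_arm", "arguments": {
  "plan": [
    [0,0,0,0,0,0,0],
    [0,0,0,0,0,0,0.5],
    [0,0,0,0,0,0,0.8],
    [0,0,0,0,0,-8,0.8],
    [0,0,0,0,0,-45,1],
    [0,0,0,0,0,-90,1],
    [0,0,0,0,0,-135,1],
    [0,0,0,0,0,-165,1],
    [0,0,0,0,0,-165,1]
  ]
}}

```text
time: 28.9
ee_pos: [0.4897, -0.2292, 0.2198]
eef_rot: [0.637, 0.771, 0.001, 0.005]
ft_force: [0.8, -1.0, -0.2]
width: 0.0864
grip_force: 0.0
```

Run:
```python
from h import *
from bench import status,camera
import cv2
s=status.read_state();print(s["time"],s["ee_pos"],s["joint_positions"].round(3))
c=camera("wrist");T=np.eye(4);T[:3,:3]=Ro.from_quat(s["eef_rot"]).as_matrix();T[:3,3]=s["ee_pos"];c["world_from_camera"]=T@c["mount"]
P=cloud(c);z=P[...,2];hsv=cv2.cvtColor(c["image"],cv2.COLOR_RGB2HSV);ok=c["z_map"]>0
V,U=np.mgrid[:480,:640]
red=((hsv[...,0]<8)|(hsv[...,0]>172))&(hsv[...,1]>130)&(abs(z-.121)<.006)&ok
print("bar",cv2.minAreaRect(P[red][:,:2].astype(np.float32)*1000),z[red].mean(),red.sum())
d=np.array([-.189,.982]);n=np.array([-.982,-.189]);S=P[...,:2]-s["ee_pos"][:2]
Q=np.stack([S@d,-(S@n)],-1)*1000
near=ok&(abs(Q[...,1])<50)&(Q[...,0]>-70)&(Q[...,0]<140)
for nm,zz,lo,hi in[("tower",.062,66,140),("stop",.038,52.5,66),("body",.056,-60,52),("lens",.062,-60,52),("plate",.012,66,140)]:
    m=near&(abs(z-zz)<.003)&(Q[...,0]>lo)&(Q[...,0]<hi)
    print(nm,m.sum(),np.percentile(Q[m],[1,99],axis=0).round(1).tolist(),cv2.minAreaRect(Q[m].astype(np.float32))[2])
cv2.imwrite("pics/w3.png",c["image"][:,:,::-1])
```

```text
28.9 [ 0.48965699 -0.22915832  0.21983309] [ 1.164  0.275 -0.939  1.685  0.233  1.289  0.368]
bar ((468.15545654296875, -129.71066284179688), (15.877908706665039, 56.887447357177734), 79.9583511352539) 0.12064181684336388 2242
tower 1175 [[72.5, -31.5], [131.6, 27.6]] 89.83189392089844
stop 708 [[52.6, -33.1], [63.6, 30.1]] 0.15883532166481018
body 1819 [[-46.1, -24.8], [51.6, 22.8]] 0.02404448390007019
lens 4192 [[-38.2, -19.5], [43.9, 17.7]] 0.04787449911236763
plate 1730 [[66.6, -46.6], [138.1, 42.6]] 89.48278045654297
```

View pics/w3.png

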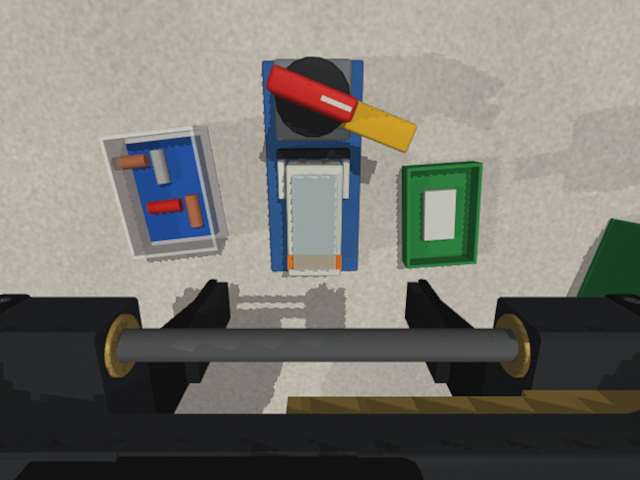

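Seated: body top 56 mm, lens 62 mm, centred within 1 mm and about 1 mm short of nominal. The bar centre (468.2, -129.7) agrees with the tower centre, so on to the knob.

Run:
```python
from h import *
p,R=rel([.4682,-.1297,.18],tool(170,0))
```

```text
turn [ 0.0018  0.0065 -1.2077] shift mm [101.6  -1.6  36.9]
```

Emit:
{"name": "jog_arm", "arguments": {
  "plan": [
    [0,0.0065,-1.208,101.6,-1.6,37,1],
    [0,0.0065,-1.208,101.6,-1.6,37,1],
    [0,0.0065,-1.208,101.6,-1.6,37,1],
    [0,0.0065,-1.208,101.6,-1.6,37,1],
    [0,0.0065,-1.208,101.6,-1.6,37,1],
    [0,0.0065,-1.208,101.6,-1.6,37,1],
    [0,0.0065,-1.208,101.6,-1.6,37,1],
    [0,0.0065,-1.208,101.6,-1.6,37,1],
    [0,0.0065,-1.208,101.6,-1.6,37,1],
    [0,0.0065,-1.208,101.6,-1.6,37,1],
    [0,0.0065,-1.208,101.6,-1.6,37,1]
  ]
}}

```text
time: 30.05
ee_pos: [0.4668, -0.1293, 0.1776]
eef_rot: [0.089, 0.996, 0.002, -0.001]
ft_force: [0.4, 0.0, 0.5]
width: 0.087
grip_force: 0.0
```

Run:
```python
from h import *
from bench import status
s=status.read_state();print(s["time"],s["ee_pos"],s["joint_positions"].round(3))
p,R=rel([.4682,-.1297,.11],tool(170,0))
```

```text
30.05 [ 0.46681018 -0.1293037   0.17755692] [ 1.266  0.25  -1.196  1.857  0.245  1.204  1.384]
turn [ 0.0033 -0.0031 -0.0031] shift mm [-1.6 -0.4 67.6]
```

Emit:
{"name": "jog_arm", "arguments": {
  "plan": [
    [0.003,-0.003,-0.003,-1.6,-0.4,35,1],
    [0.003,-0.003,-0.003,-1.6,-0.4,60,1],
    [0.003,-0.003,-0.003,-1.6,-0.4,67.5,1],
    [0.003,-0.003,-0.003,-1.6,-0.4,67.5,1],
    [0.003,-0.003,-0.003,-1.6,-0.4,67.5,-1],
    [0.003,-0.003,-0.003,-1.6,-0.4,67.5,-1],
    [0.003,-0.003,-0.003,-1.6,-0.4,67.5,-1],
    [0.003,-0.003,-0.003,-1.6,-0.4,67.5,-1],
    [0.003,-0.003,-0.003,-1.6,-0.4,67.5,-1],
    [0.003,-0.003,-0.003,-1.6,-0.4,67.5,-1],
    [0.003,-0.003,-0.003,-1.6,-0.4,67.5,-1]
  ],
  "squeeze": 25
}}

```text
time: 31.15
ee_pos: [0.4684, -0.1298, 0.1104]
eef_rot: [0.086, 0.996, 0.0, 0.0]
ft_force: [0.5, -0.7, -0.5]
width: 0.0389
grip_force: 0.0
```

Emit:
{"name": "jog_arm", "arguments": {
  "plan": [
    [0,0,0,0,0,0,-1],
    [0,0,0,0,0,0,-1],
    [0,0,0,0,0,0,-1],
    [0,0,0,0,0,0,-1],
    [0,0,0,0,0,3,-1],
    [0,0,0,0,0,6,-1],
    [0,0,0,0,0,9,-1],
    [0,0,0,0,0,10.5,-1],
    [0,0,0,0,0,10.5,-1]
  ]
}}

```text
time: 32.05
ee_pos: [0.4688, -0.1305, 0.101]
eef_rot: [0.086, 0.996, -0.001, 0.0]
ft_force: [-7.8, -3.8, 20.9]
width: 0.0161
grip_force: 25.0
```

Emit:
{"name": "jog_arm", "arguments": {
  "plan": [
    [0,0,0.05,0,0,-0.3,-1],
    [0,0,0.15,0,0,-0.3,-1],
    [0,0,0.27,0,0,-0.3,-1],
    [0,0,0.39,0,0,-0.3,-1],
    [0,0,0.51,0,0,-0.3,-1],
    [0,0,0.63,0,0,-0.3,-1],
    [0,0,0.75,0,0,-0.3,-1],
    [0,0,0.87,0,0,-0.3,-1],
    [0,0,0.98,0,0,-0.3,-1],
    [0,0,1.08,0,0,-0.3,-1],
    [0,0,1.16,0,0,-0.3,-1],
    [0,0,1.16,0,0,-0.3,-1]
  ]
}}

```text
time: 33.25
ee_pos: [0.4686, -0.1306, 0.101]
eef_rot: [0.619, 0.786, -0.001, 0.001]
ft_force: [-5.8, -4.1, 17.0]
width: 0.0157
grip_force: 25.0
```

Run:
```python
from h import *
from bench import status
s=status.read_state();R=Ro.from_quat(s["eef_rot"]).as_matrix();print(s["ee_pos"],s["ft_force"],s["torque"],np.degrees(np.arctan2(R[1,0],R[0,0])),R.round(3))
```

```text
[ 0.46861325 -0.13060879  0.10101392] [-5.81146146 -4.09105188 17.02938648] [-0.94404186  1.45742966 -0.07598648] 103.53630614045198 [[-0.234  0.972  0.001]
 [ 0.972  0.234 -0.002]
 [-0.002  0.    -1.   ]]
```

Emit:
{"name": "jog_arm", "arguments": {
  "plan": [
    [0,0,0.02,0,0,-2,-1],
    [0,0,0.02,0,0,-4,-1],
    [0,0,0.02,0,0,-4,0],
    [0,0,0.02,0,0,-4,0.2],
    [0,0,0.02,0,0,-4,0.6],
    [0,0,0.02,0,0,-4,0.6],
    [0,0,0.02,0,0,-4,0.6],
    [0,0,0.02,0,0,-30,0.6],
    [0,0,0.02,0,0,-75,0.6],
    [0,0,0.02,-40,0,-110,0.6],
    [0,0,0.02,-80,0,-120,0.6],
    [0,0,0.02,-80,0,-120,0.6]
  ]
}}

```text
time: 34.45
ee_pos: [0.4875, -0.2138, 0.2211]
eef_rot: [0.628, 0.778, -0.0, 0.001]
ft_force: [-0.6, 0.0, -0.8]
width: 0.0693
grip_force: 0.0
```

Run:
```python
from h import *
from bench import status,camera
import cv2
s=status.read_state();print(s["time"],s["ee_pos"],s["ft_force"])
c=camera("wrist");T=np.eye(4);T[:3,:3]=Ro.from_quat(s["eef_rot"]).as_matrix();T[:3,3]=s["ee_pos"];c["world_from_camera"]=T@c["mount"]
P=cloud(c);z=P[...,2];hsv=cv2.cvtColor(c["image"],cv2.COLOR_RGB2HSV);ok=c["z_map"]>0
S=P[...,:2]-[.4682,-.1297]
red=((hsv[...,0]<8)|(hsv[...,0]>172))&(hsv[...,1]>130)&(z>.1)&ok&(np.hypot(S[...,0],S[...,1])<.05)
print("bar",cv2.minAreaRect(P[red][:,:2].astype(np.float32)*1000),np.median(z[red]),red.sum())
cv2.imwrite("pics/w4.png",c["image"][:,:,::-1])
```

```text
34.45 [ 0.48751079 -0.21377954  0.22113833] [-0.56722107  0.01547327 -0.81604588]
bar ((468.3167724609375, -129.58273315429688), (15.656692504882812, 56.32054138183594), 12.57996654510498) 0.11694690355018429 2046
```

View pics/w4.png

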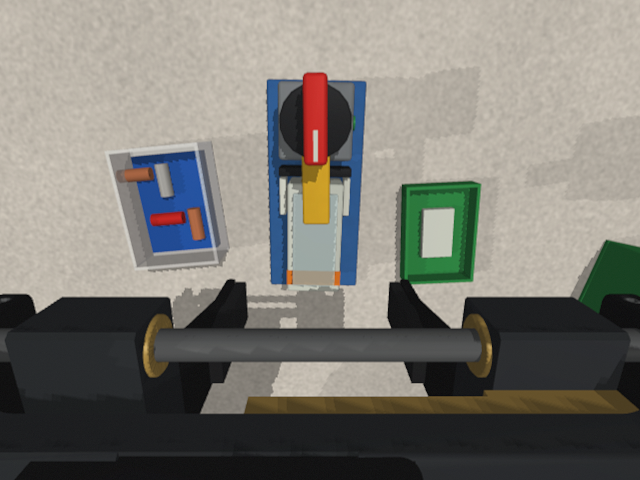

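The bar is at z 117 mm (4 mm down, sprung up), turned 1.18 rad, and the tongue lies over the housing at (316,195). The robot is clear, so I'm handing in.

```bash
python3 -c "
from bench import order
print(order.close_job())"
```

```text
the job is handed in; nothing more can be done
None
```

The housing is seated lens up in the dock with its contacts towards the knob; the knob is turned 1.18 rad and has sprung up to 4 mm down in its locked notch, the gripper is clear, and the job was handed in at about 34.5 s (no verdict was returned).

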